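# Move the battery pack from its charger to the vacuum sealer

## Robot

A 6-joint arm with a two-finger parallel gripper is mounted at the origin on a cart in front of the work surface, level with it; the furniture and walls round the work are solid. World frame = base frame: x ahead of the robot, y to its left, z up, the work surface at z = 0. Lengths are in m, angles in rad, forces in N, time in s.
With the tool pointing down it reaches from about 0.225 to 0.875 m from the base axis. Payload 3.4 kg.
Tool frame: the origin (TCP) lies at the very end of the fingers, on their centre line; the grasp point (between the pads) lies 19 mm behind it (manip.pinch_z is the distance from the TCP to the grasp point, in m); z points along the fingers, y is the line along which they close (so a half turn about z gives the same grasp; the last joint's range is limited). The gripper opens to 85 mm and grips with 20 to 120 N. Pads are 22 mm wide; open, the fingers measure 114 mm over their backs; the gripper's body (76 mm by 85 mm) begins 54 mm behind the grasp point. The pads swing forward as they close: fully open they stand 13 mm farther back than shut.
Start: joints at [1.002, 0.276, 1.505, -0, 1.361, -0.121], TCP at [0.249, 0.518, 0.231] pointing down, gripper open.
Joint ranges: [-2.89, 2.89], [-0.75, 2.08], [0.22, 2.7], [-1.18, 4.32], [0.11, 2.71], [-2.7, 2.7]. Speed limits (rad/s): [2.57, 2.57, 3.14, 3.14, 3.14, 3.14].

## Interface

Orientations are given as a unit quaternion [w, x, y, z].
In Python, from rig import manip gives the robot as it stands. The module is installed in compiled form; this text tells all that it offers.
- The arm moves only by the shell command python3 -m jog 'ROWS' [FORCE]. ROWS is JSON, a list of rows, each an object of numbers: "dx", "dy", "dz": the shift along the tool's x, y, z each as a share of 25 cm, from -1 to 1; "ax", "ay", "az": the turn, a rotation vector about the tool's x, y, z each as a share of 90 degrees, from -1 to 1; "grip": the opening, from -1 (shut) to 1 (fully open), so that 0 is half open. A call has 1 to 5 rows; each row is the pose to reach, as a shift and turn from the pose commanded when the call began, along the tool's axes at that moment; what a row does not reach only later rows make up. A row lasts 1/12 s, in which the tool goes at most 41.7 mm and 7.16 degrees, less where a joint would pass 70% of its speed; a pose out of reach is approached as far as the arm can. A call with a number of a shift or a turn outside -1 to 1 is refused whole. A call with a gripper value outside its range is refused whole. The fingers move at their own pace and stop on an object; FORCE is the grip in N (left out, the last holds). Time passes only in rows, so rows that repeat a pose let the fingers close. It gives the time, the measured TCP pose, the force, the opening and the grip force at its end, in the units of the state.
- manip.get_state(): the state, without advancing time (a new reading comes with each control period).
- manip.get_image(name): name is "side" or "top" or "wrist"; returns a dict with "img" (384x512x3 uint8, red, green, blue), "mtx" (3x3 intrinsics, pixels), "world_to_cam" (4x4, takes a point from world to camera coordinates); the wrist camera has in their place "T_tool_cam" (4x4, takes a point from camera to tool coordinates, whose origin is the TCP and whose axes are the flange's). Camera axes: x right, y down, z forward; pixel columns grow to the right and rows downward; lengths in m; the calibration is good to about 2 mm. A picture is of the moment at which its call begins: read the wrist's pose just before it. There is no depth.
- manip.sign_off(): hands the job in; it is judged then, once.
The state is a dict: "clock": time; "qpos": joint angles; "qd": joint speeds; "effort": joint torques, N m; "position": TCP position; "ee_rot": TCP orientation; "contact_force": force on the tool from outside, world axes, zero at the start; "moment": the same for the moment, N m; "width": finger opening in m; "gripper_force": force on a finger pad.
Only numpy, scipy, OpenCV 4.12 (cv2) and the standard library are available. Lean on these libraries where they do the work, as an engineer would, in place of code of your own. Each camera call takes 0.05 s, during which the arm holds its last target. There are 200 camera calls.

## Task

The blue battery pack in the white charging dock is full. Squeeze its orange release tab in, lift the pack straight up out of the dock without forcing it, then push it gently down into the well of the grey cordless vacuum sealer, tab to the front as it was in the dock, until you feel it fully home (how deep that is differs from sealer to sealer); let go so that its latch catches and the pack stays locked in. Do not crush the pack or ram it, and leave the other things on the worktop where they are.

Things in the scene. Friction and masses are not known exactly. Their poses are not given: they have to be found in the camera images.
- pack_center (a point): Blue battery pack, 42 (x) x 60 (y) x 80 (z) mm, 0.15 to 0.3 kg. This point: its middle, 40 mm above its underside; the blue body reaches 20 mm to -x, 22 mm to +x, 30 mm to either side of it. z up, x from the tab side to the ribbed back. Starts latched in the charger, its upper 49.5 mm standing out.
- pack: Same pack, middle of its underside. Latched, this is 1.5 mm above the well's floor (the well's spring holds the latch nose up against the ledge). To catch, the pack must be pushed down at least to that height; it meets the hard floor 1.5 mm lower. The latch catches when the fingers open.
- tab_pad (a point): Middle of the outer face of the orange push pad on the pack's front (-x) side, at rest 29 mm in front of the pack's middle and 21 mm above it. Pad 24 mm wide, from 45 to 77 mm above the pack's underside (from 14.5 mm above the rim when latched in the charger). The other finger goes on the ribbed back face, 51 mm from the pad at rest.
- pack_tab (a joint): How far the tab is pressed in, m: 0 out, 0.008 fully in. Spring 3.6 N at the start, 13.5 N at 5.5 mm, 18 N at 8 mm. The nose on its lower end, flat on top and sloped below, reaches 3.5 mm under the ledge (2 to 5 with the pack's play): pulling does not free it, 5.5 mm of press does. Held by pad and back, the tab stays in.
- charger_bay (a point): White charging dock, 98 (x) x 92 (y) x 44 mm high; floor of the well 12 mm above the worktop. This point: middle of its well's floor; x to the back of the well, z up. Well 45 (x) x 63 (y) mm, 32 mm deep, open above, bevelled mouth, about 1.5 mm clearance round the pack. Latch ledge in its front (-x) wall, underside 19.5 mm above the floor.
- sealer_bay (a point): Grey cordless vacuum sealer, black lid at its back, 201 (x) x 110 (y) x 66 mm high. Well at its front like the charger's, same mouth; but its seat (floor, ledge and spring together) is set anywhere from 0 to 9 mm deeper. This point: middle of the well, 32 mm below the rim, where the floor is at the shallowest setting; x to the back, z up.
- charger_plunger (a joint): Black spring contact block in the floor of the charger's well, pressed down, m: 0 standing 7 mm proud of the floor, 0.0055 with the pack latched, 0.007 with the pack hard on the floor. It pushes the pack up with 3.5 N at first touch, 7.5 N at the latched height, 8.5 N on the floor. An unlatched pack is lifted 5.5 mm above the latched height.
- sealer_plunger (a joint): The same block in the sealer's well (here its end stop is the floor), pressed down, m: 0 standing 7 mm proud of the floor, 0.0055 with the pack latched, 0.007 with the pack hard on the floor. It pushes the pack up with 3.5 N at first touch, 7.5 N at the latched height, 8.5 N on the floor. An unlatched pack is lifted 5.5 mm above the latched height.
- charger: The charging dock, fixed in place: the point under its well, on the worktop.
- sealer: The vacuum sealer, fixed in place: the point under its well, on the worktop.
- mug: Green and white mug, 78 x 113 x 101 mm, loose; middle of its underside. A bystander.
- jar: Jar with a red lid, 58 x 62 x 86 mm, loose; middle of its underside. A bystander.
- tin: Low round tin, 86 mm across, 40 mm high, loose; middle of its underside. A bystander.
- oil: Oil bottle with a dark red cap, 62 mm across, 264 mm high, loose; middle of its underside. A bystander.
- apple: Red apple, 80 x 78 x 69 mm, loose; middle of its underside. A bystander.
There are look-alikes about, which are no part of the job. Leave any green look-alike of the charger alone.

How it is judged:
On the way:
1. the pack is out of the dock, lifted clear above its well (z of pack_center in the frame of charger_bay above 0.08 m), for 0.2 s.
At the end, for the whole second after the job is handed in: The pack sits latched in the sealer's well: its tab sprung out again (pressed in less than 1.8 mm), the sealer's spring block held down by it more than 4.5 mm, its middle 28.5 to 44 mm above the well's point and within 4 mm of it from the side, upright within 0.08 rad, at rest (value of joint pack_tab below 0.0018 m and value of joint sealer_plunger above 0.0045 m and z of pack_center in the frame of sealer_bay between 0.0285 and 0.044 m and horizontal distance between pack_center and sealer_bay below 0.004 m and angle between the z axis of pack_center and the z axis of sealer_bay, either way round below 0.08 rad and linear speed of pack below 0.01 m/s); the robot touches nothing.
It fails at once if the pack is crushed: the fingers' force on it exceeds 50 N (both fingers together, 25 N each) (contact force between the fingers and pack above 50 N).
It fails at once if the pack is torn at or jammed hard in the dock: force between them over 22 N (contact force between pack and charger above 22 N).
It fails at once if the pack is rammed onto the bottom of the sealer's well: force on the spring block over 25 N (contact force between pack and sealer_plunger above 25 N).
It fails at once if a bystander is moved more than 30 mm (distance of any of mug, jar, tin, oil, apple from where it was at the start of the episode above 0.03 m).
It also fails if it takes over 58 s, if anything falls off the work surface, if the arm or the gripper's body presses on something with over 40 N, if the wrist force passes 120 N, or if a joint passes its speed limit or range.

## Working session

There is one attempt and no reset: what is moved stays moved. The work goes in short steps, Python scripts to look and compute and a shell command to move; the robot and the scene stay as the last step left them, time stands still between calls to the robot, and variables do not carry over. Pictures are saved under pics/ and viewed, at most 10 in all, crops included, and the job is handed in when it is done.

```bash
mkdir -p pics; python3 - <<'E'
from rig import manip
import cv2,pickle
s=manip.get_state();print({k:s[k] for k in('clock','position','ee_rot','contact_force','width','gripper_force')},manip.pinch_z)
d={}
for n in('side','top','wrist'):
    d[n]=manip.get_image(n);cv2.imwrite(f'pics/{n}0.png',d[n]['img'][:,:,::-1])
d['state']=s
pickle.dump(d,open('d0.pkl','wb'))
t,sd=d['top']['img'],d['side']['img']
import numpy as np
cv2.imwrite('pics/both0.png',cv2.resize(np.vstack([t,sd])[:,:,::-1],None,fx=.78,fy=.78))
print(d['wrist']['T_tool_cam'],d['top']['mtx'],d['top']['world_to_cam'],d['side']['world_to_cam'])
E
```

```text
{'clock': 0.0, 'position': array([0.24867377, 0.51784403, 0.23043148]), 'ee_rot': array([-3.19907765e-04,  2.22032159e-01,  9.75038897e-01, -8.76068264e-04]), 'contact_force': array([ 0.55845128, -0.19779384, -0.21337707]), 'width': 0.08534702946190252, 'gripper_force': 0.0} 0.0187
[[-3.09929461e-04 -9.54808363e-01 -2.97221961e-01  7.65989430e-02]
 [ 9.99999543e-01 -2.71665069e-05 -9.55482936e-04 -1.59930906e-04]
 [ 9.04228616e-04 -2.97222121e-01  9.54807935e-01 -1.43286059e-01]
 [ 0.00000000e+00  0.00000000e+00  0.00000000e+00  1.00000000e+00]] [[465.04539831   0.         252.14217749]
 [  0.         465.04539831 182.73356381]
 [  0.           0.           1.        ]] [[ 0.32170937 -0.94675505 -0.01256806 -0.26506916]
 [-0.74422468 -0.24463858 -0.62151556  0.45226649]
 [ 0.58534837  0.20930084 -0.783301    1.39897952]
 [ 0.          0.          0.          1.        ]] [[ 0.96497178 -0.26209861  0.01156657 -0.56590277]
 [-0.09730396 -0.39849215 -0.91199558  0.08359186]
 [ 0.24364197  0.87892453 -0.41003691  1.2145183 ]
 [ 0.          0.          0.          1.        ]]
```

View pics/top0.png

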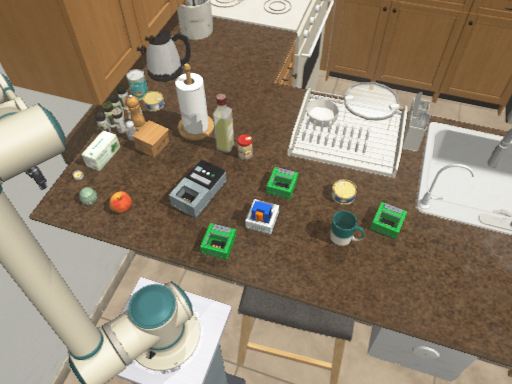

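View pics/side0.png

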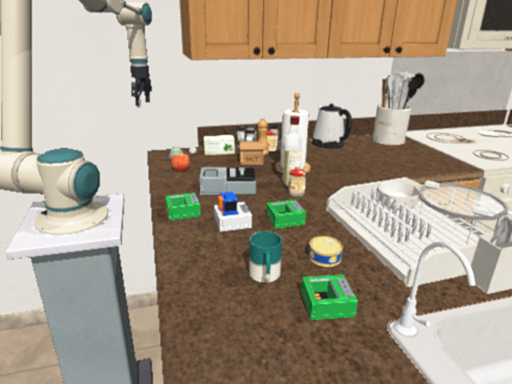

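The top view shows what could be confused. The white dock with the blue pack is at (262,215), and three green dock look-alikes are at (282,182), (218,240) and (389,219). The grey sealer is at (198,188), with its black lid towards (208,173). By the description I choose the white dock with the blue pack. In the side view it is at (232,212) and the sealer is at (228,180). Next, a close crop of both.

```bash
python3 - <<'E'
import pickle,cv2,numpy as np
d=pickle.load(open('d0.pkl','rb'))
t=d['top']['img'][150:250,160:290];s=d['side']['img'][155:235,165:295]
f=lambda a:cv2.resize(a,None,fx=5,fy=5,interpolation=cv2.INTER_CUBIC)
a=cv2.resize(t,(520,400),interpolation=cv2.INTER_CUBIC) 
cv2.imwrite('pics/crop0.png',cv2.resize(t,(780,600),interpolation=cv2.INTER_CUBIC)[:,:,::-1])
E
```

```text
(no output)
```

View pics/crop0.png

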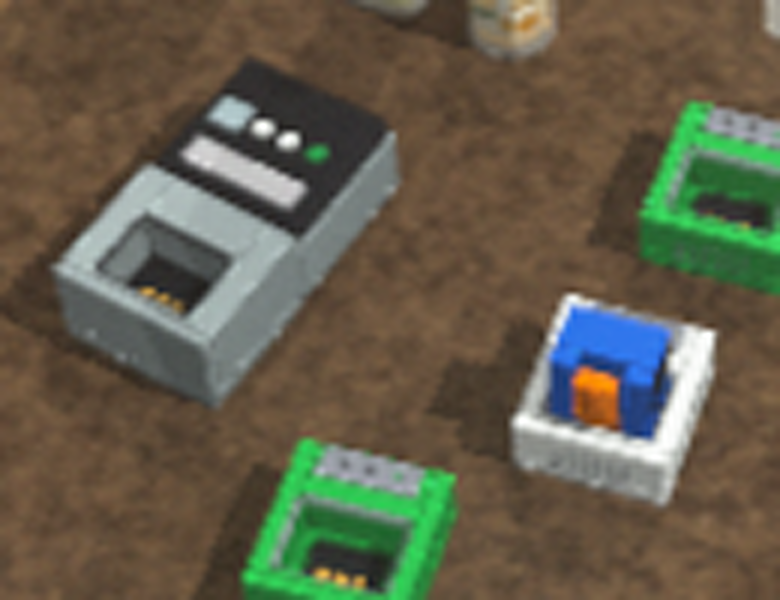

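The crop confirms the choice: the blue pack with its orange tab (595,397 in the crop) sits in the white dock, and the tab faces the robot side. The sealer's well mouth has corners near (148,215), (236,258), (187,313) and (98,265) in the crop.

```bash
cat > h.py <<'E'
import numpy as np
from scipy.spatial.transform import Rotation as R
def rot(q): return R.from_quat([q[1],q[2],q[3],q[0]])
def cam(im,st=None):
    if 'world_to_cam' in im: T=np.linalg.inv(im['world_to_cam'])
    else:
        W=np.eye(4);W[:3,:3]=rot(st['ee_rot']).as_matrix();W[:3,3]=st['position'];T=W@im['T_tool_cam']
    return im['mtx'],T
def onz(im,uv,z,st=None):
    K,T=cam(im,st);uv=np.atleast_2d(np.array(uv,float))
    r=(T[:3,:3]@np.linalg.inv(K)@np.c_[uv,np.ones(len(uv))].T).T
    return T[:3,3]+r*((z-T[2,3])/r[:,2])[:,None]
def proj(im,P,st=None):
    K,T=cam(im,st);p=np.linalg.inv(T)@np.r_[P,1];p=K@p[:3];return p[:2]/p[2]
E
python3 - <<'E'
import pickle;from h import *
d=pickle.load(open('d0.pkl','rb'));t=d['top']
f=lambda L:np.array(L)/6.+[160,150]-.4
for n,L,z in(('dock rim',[(573,297),(715,332),(668,477),(515,428)],.044),('packtop',[(567,308),(670,328),(655,382),(553,352)],.0935),('well mouth',[(148,215),(236,260),(187,313),(98,265)],.066),('sealer front edge',[(58,268),(213,347)],.066),('sealer backtop',[(250,60),(398,133)],.066),('mug',[(1090,520)],.09)):
    P=onz(t,f(L),z)[:,:2];print(n,P.round(4).tolist(),P.mean(0).round(4))
    if len(P)==4:print(' yaw',[round(float(np.degrees(np.arctan2(*(v[::-1]))))) for v in (P[0]-P[3],P[1]-P[2])],[round(float(np.degrees(np.arctan2(*(v[::-1])))-90)) for v in (P[0]-P[1],P[3]-P[2])])
    elif len(P)==2: v=P[0]-P[1];print(' yaw',np.degrees(np.arctan2(v[1],v[0]))-90)
s=d['state'];print('tool axes\n',rot(s['ee_rot']).as_matrix().round(3))
E
```

```text
dock rim [[0.5296, -0.1117], [0.5315, -0.1988], [0.4269, -0.2026], [0.4311, -0.1098]] [ 0.4798 -0.1557]
 yaw [-1, 2] [1, -3]
packtop [[0.4867, -0.1229], [0.4916, -0.1826], [0.4537, -0.1857], [0.4552, -0.1252]] [ 0.4718 -0.1541]
 yaw [4, 5] [5, -1]
well mouth [[0.4925, 0.1433], [0.4778, 0.0802], [0.4332, 0.0922], [0.4489, 0.156]] [0.4631 0.1179]
 yaw [-16, -15] [-13, -14]
sealer front edge [[0.4395, 0.1775], [0.4156, 0.0683]] [0.4276 0.1229]
 yaw -12.351799245037071
sealer backtop [[0.6253, 0.1328], [0.5987, 0.0239]] [0.612  0.0784]
 yaw -13.744996850966814
mug [[0.4435, -0.4336]] [ 0.4435 -0.4336]
tool axes
 [[-0.901  0.433 -0.001]
 [ 0.433  0.901 -0.002]
 [ 0.    -0.002 -1.   ]]
```

```bash
python3 -m jog '[{"dx":-0.64,"dy":-0.48,"az":0.39,"grip":1},{"dx":-0.64,"dy":-0.48,"az":0.39,"grip":1},{"dx":-0.64,"dy":-0.48,"az":0.39,"grip":1},{"dx":-0.64,"dy":-0.48,"az":0.39,"grip":1},{"dx":-0.64,"dy":-0.48,"az":0.39,"grip":1}]' 20; python3 -c "
from h import *
from rig import manip
s=manip.get_state();M=rot(s['ee_rot']).as_matrix();print(M.round(3),s['position']);print(M.T@(np.array([.462,.118,.2])-s['position'])/.25, np.degrees(np.arctan2(M[1,1],M[0,1]))+14)"
```

```text
[[-0.901  0.433 -0.001]
 [ 0.433  0.901 -0.001]
 [ 0.    -0.001 -1.   ]] [0.24876106 0.51797069 0.23063472]
[-1.46162979 -1.07261398  0.12374094] 78.34142477758832schema error: expected keys dx, dy, dz, ax, ay, az, grip
```

```bash
python3 -m jog '[{"dx":-0.64,"dy":-0.48,"dz":0,"ax":0,"ay":0,"az":0.39,"grip":1},{"dx":-0.64,"dy":-0.48,"dz":0,"ax":0,"ay":0,"az":0.39,"grip":1},{"dx":-0.64,"dy":-0.48,"dz":0,"ax":0,"ay":0,"az":0.39,"grip":1},{"dx":-0.64,"dy":-0.48,"dz":0,"ax":0,"ay":0,"az":0.39,"grip":1},{"dx":-0.64,"dy":-0.48,"dz":0,"ax":0,"ay":0,"az":0.39,"grip":1}]' 20; cat > go.py <<'E'
import sys
from h import *
from rig import manip
x,y,z,yaw=map(float,sys.argv[1:5])   # yaw of tool y, deg
s=manip.get_state();M=rot(s['ee_rot']).as_matrix();p=s['position']
D=R.from_euler('z',yaw-90,degrees=True).as_matrix()@np.array([[-1,0,0],[0,1,0],[0,0,-1.]])
D=D  # tool y -> yaw, tool z down
rv=R.from_matrix(M.T@D).as_rotvec()/np.radians(90)
print('t',round(s['clock'],2),'p',p.round(4),'yaw',np.degrees(np.arctan2(M[1,1],M[0,1])).round(2),'F',s['contact_force'].round(1),'w',round(s['width'],4),round(s['gripper_force'],1))
print('shift',(M.T@(np.array([x,y,z])-p)/.25).round(4),'turn',rv.round(4))
E
python3 go.py .462 .118 .2 -14
```

```text
clock: 0.57
position: [0.3417, 0.3383, 0.2311]
ee_rot: [0.0, 0.508, 0.861, -0.001]
contact_force: [0.8, 0.0, -0.4]
width: 0.0856
gripper_force: 0.0
t 0.57 p [0.3417 0.3383 0.2311] yaw 28.9 F [ 0.8  0.  -0.4] w 0.0856 0.0
shift [-1.0039 -0.0045  0.1255] turn [-1.000e-04  8.000e-04  4.767e-01]
```

```bash
python3 -m jog '[{"dx":-1,"dy":0,"dz":0.12,"ax":0,"ay":0,"az":0.47,"grip":1},{"dx":-1,"dy":0,"dz":0.12,"ax":0,"ay":0,"az":0.47,"grip":1},{"dx":-1,"dy":0,"dz":0.12,"ax":0,"ay":0,"az":0.47,"grip":1},{"dx":-1,"dy":0,"dz":0.12,"ax":0,"ay":0,"az":0.47,"grip":1},{"dx":-1,"dy":0,"dz":0.12,"ax":0,"ay":0,"az":0.47,"grip":1}]' >/dev/null; python3 go.py .462 .118 .2 -14
```

```text
t 0.98 p [0.4427 0.1585 0.2063] yaw -6.92 F [ 0.8  0.1 -0.3] w 0.0853 0.0
shift [-0.1516  0.0963  0.0251] turn [ 0.0001 -0.0002  0.0787]
```

```bash
python3 -m jog '[{"dx":-0.15,"dy":0.096,"dz":0.025,"ax":0,"ay":0,"az":0.079,"grip":1},{"dx":-0.15,"dy":0.096,"dz":0.025,"ax":0,"ay":0,"az":0.079,"grip":1},{"dx":-0.15,"dy":0.096,"dz":0.025,"ax":0,"ay":0,"az":0.079,"grip":1},{"dx":-0.15,"dy":0.096,"dz":0.025,"ax":0,"ay":0,"az":0.079,"grip":1}]' >/dev/null; cat > snap.py <<'E'
import sys,pickle,cv2
from h import *
from rig import manip
s=manip.get_state();w=manip.get_image('wrist');n=sys.argv[1]
pickle.dump((s,w),open(n+'.pkl','wb'));cv2.imwrite(f'pics/{n}.png',cv2.resize(w['img'],(800,600),interpolation=cv2.INTER_CUBIC)[:,:,::-1])
print(s['position'].round(4),abs(s['qd']).max().round(4))
E
python3 snap.py ws; python3 go.py .475 -.155 .2 0
```

```text
[0.4614 0.1205 0.2   ] 0.0375
t 1.37 p [0.4612 0.1212 0.2002] yaw -13.62 F [-0.9 -0.9 -0.1] w 0.0854 0.0
shift [-1.0607e+00  3.1380e-01 -4.0000e-04] turn [-0.0006 -0.0005 -0.1514]
```

View pics/ws.png

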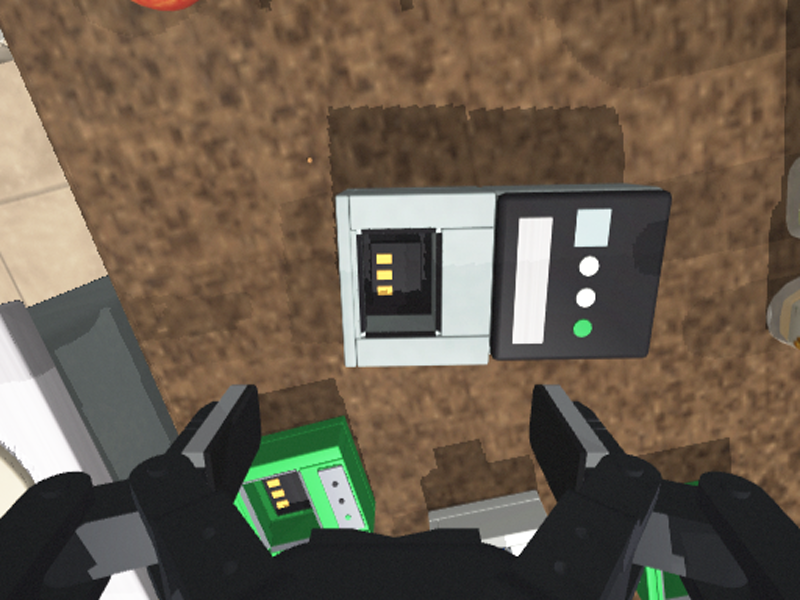

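The wrist view shows the sealer with its well mouth corners at (357,229), (441,229), (440,338) and (361,338). Its contacts are at the front left and the lid is on the right. The front rim edge runs from (346,196) to (351,366).

```bash
cat > ms.py <<'E'
import pickle;from h import *
def meas(n,groups):
    s,w=pickle.load(open(n+'.pkl','rb'))
    for name,L,z in groups:
        P=onz(w,(np.array(L)+.5)*.64-.5,z,s)[:,:2];print(name,P.round(4).tolist(),'mean',P.mean(0).round(4))
        for i in range(len(P)):
            v=P[(i+1)%len(P)]-P[i];print('  edge',np.linalg.norm(v).round(4),(np.degrees(np.arctan2(v[1],v[0]))).round(1))
E
python3 - <<'E'
from ms import meas
meas('ws',[('mouth',[(357,229),(441,229),(440,338),(361,338)],.066),('front edge',[(346,196),(351,366)],.066),('lid',[(497,194),(670,191),(649,357),(492,355)],.066)])
E
python3 -m jog '[{"dx":-0.95,"dy":0.3,"dz":0,"ax":0,"ay":0,"az":-0.15,"grip":1},{"dx":-0.95,"dy":0.3,"dz":0,"ax":0,"ay":0,"az":-0.15,"grip":1},{"dx":-0.95,"dy":0.3,"dz":0,"ax":0,"ay":0,"az":-0.15,"grip":1},{"dx":-0.95,"dy":0.3,"dz":0,"ax":0,"ay":0,"az":-0.15,"grip":1},{"dx":-0.95,"dy":0.3,"dz":0,"ax":0,"ay":0,"az":-0.15,"grip":1}]' >/dev/null;python3 go.py .475 -.155 .19 0
```

```text
mouth [[0.447, 0.1604], [0.4957, 0.1485], [0.4805, 0.0804], [0.4313, 0.0924]] mean [0.4636 0.1204]
  edge 0.0501 -13.7
  edge 0.0698 -102.6
  edge 0.0507 166.3
  edge 0.0698 77.0
front edge [[0.4457, 0.1805], [0.4198, 0.0749]] mean [0.4328 0.1277]
  edge 0.1087 -103.8
  edge 0.1087 76.2
lid [[0.5317, 0.1607], [0.6298, 0.1385], [0.6096, 0.0352], [0.5108, 0.0608]] mean [0.5705 0.0988]
  edge 0.1006 -12.8
  edge 0.1052 -101.1
  edge 0.1021 165.5
  edge 0.102 78.2
t 1.78 p [ 0.475  -0.0749  0.2007] yaw 0.1 F [-0.7  0.1 -0.1] w 0.0851 0.0
shift [-0.3205 -0.0007  0.0427] turn [ 0.0007 -0.0003  0.0011]
```

```bash
python3 -m jog '[{"dx":-0.32,"dy":0,"dz":0.043,"ax":0,"ay":0,"az":0,"grip":1},{"dx":-0.32,"dy":0,"dz":0.043,"ax":0,"ay":0,"az":0,"grip":1},{"dx":-0.32,"dy":0,"dz":0.043,"ax":0,"ay":0,"az":0,"grip":1},{"dx":-0.32,"dy":0,"dz":0.043,"ax":0,"ay":0,"az":0,"grip":1},{"dx":-0.32,"dy":0,"dz":0.043,"ax":0,"ay":0,"az":0,"grip":1}]' >/dev/null; python3 snap.py wd; python3 go.py .475 -.155 .19 0
```

```text
[ 0.4749 -0.1537  0.1895] 0.0203
t 2.25 p [ 0.475  -0.1533  0.1896] yaw -0.03 F [-0.3  0.5  0.3] w 0.0853 0.0
shift [-0.0067  0.0002 -0.0015] turn [-0.     -0.0007 -0.0003]
```

View pics/wd.png

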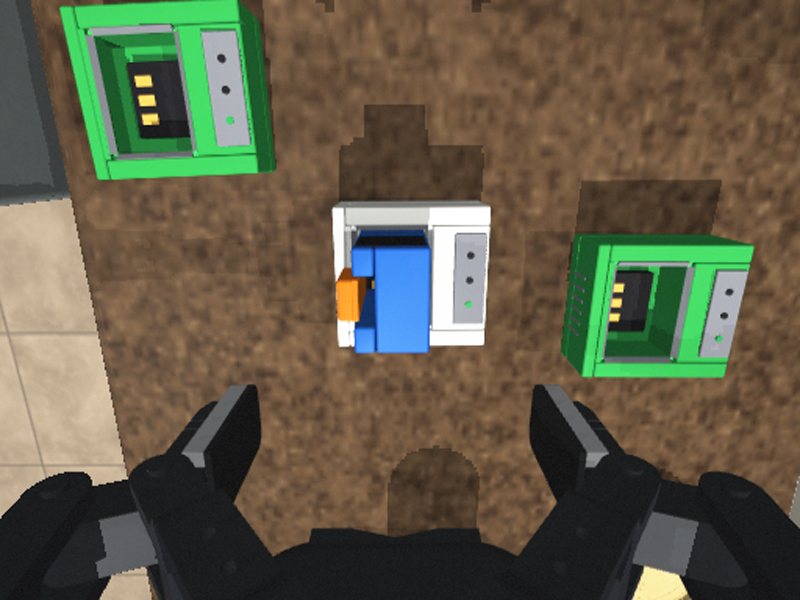

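The dock is near the centre of the wrist view. The top face of the blue pack has corners (352,248), (429,246), (430,352) and (355,352). The orange tab is on the left at (338–360, 268–320), and the dock's rim corners are (341,206), (490,206), (485,345) and (338,346).

```bash
python3 - <<'E'
from ms import meas
meas('wd',[('packtop',[(352,248),(429,246),(430,352),(355,352)],.0935),('rim',[(341,206),(490,206),(485,345),(338,346)],.044),('tab top outer',[(338,268),(338,320)],.0905)])
E
python3 go.py .475 -.155 .12 0
```

```text
packtop [[0.4518, -0.1225], [0.492, -0.1215], [0.4937, -0.1813], [0.4518, -0.1812]] mean [ 0.4723 -0.1516]
  edge 0.0401 1.4
  edge 0.0598 -88.3
  edge 0.0419 179.9
  edge 0.0587 90.0
rim [[0.4412, -0.1056], [0.5325, -0.1058], [0.5346, -0.1976], [0.4359, -0.1981]] mean [ 0.486  -0.1518]
  edge 0.0913 -0.1
  edge 0.0918 -88.7
  edge 0.0987 -179.7
  edge 0.0926 86.7
tab top outer [[0.4437, -0.1338], [0.4426, -0.1633]] mean [ 0.4432 -0.1485]
  edge 0.0295 -92.2
  edge 0.0295 87.8
t 2.25 p [ 0.475  -0.1533  0.1896] yaw -0.03 F [-0.3  0.5  0.3] w 0.0853 0.0
shift [-7.000e-03  2.000e-04  2.785e-01] turn [-0.     -0.0007 -0.0003]
```

```bash
python3 - <<'E'
import pickle;from h import *
s,w=pickle.load(open('wd.pkl','rb'));K=w['mtx'];T=np.linalg.inv(w['T_tool_cam'])
for p in [(.011,-.0427,-.013),(.011,.0427,-.013),(-.011,.0427,-.013),(0,0,0)]:
    q=K@(T@np.r_[p,1])[:3];print(p,((q[:2]/q[2]+.5)/.64-.5).round(1))
E
python3 go.py .472 -.1515 .075 0.5
```

```text
(0.011, -0.0427, -0.013) [259.8 377.5]
(0.011, 0.0427, -0.013) [535.4 377.3]
(-0.011, 0.0427, -0.013) [529.3 438.9]
(0, 0, 0) [397.3 389.3]
t 2.25 p [ 0.475  -0.1533  0.1896] yaw -0.03 F [-0.3  0.5  0.3] w 0.0853 0.0
shift [ 0.0068 -0.0118  0.4585] turn [ 0.     -0.0007 -0.0058]
```

```bash
python3 -m jog '[{"dx":0.007,"dy":-0.012,"dz":0.46,"ax":0,"ay":0,"az":-0.006,"grip":1},{"dx":0.007,"dy":-0.012,"dz":0.46,"ax":0,"ay":0,"az":-0.006,"grip":1},{"dx":0.007,"dy":-0.012,"dz":0.46,"ax":0,"ay":0,"az":-0.006,"grip":1},{"dx":0.007,"dy":-0.012,"dz":0.46,"ax":0,"ay":0,"az":-0.006,"grip":1},{"dx":0.007,"dy":-0.012,"dz":0.46,"ax":0,"ay":0,"az":-0.006,"grip":1}]' >/dev/null; python3 snap.py wd2; python3 go.py .472 -.1515 .056 0.5
```

```text
[ 0.4712 -0.1515  0.074 ] 0.0724
t 2.72 p [ 0.473  -0.1527  0.0755] yaw 0.5 F [ 0.7 -1.   0.4] w 0.0851 0.0
shift [ 0.0048 -0.0039  0.0781] turn [0.0007 0.0001 0.    ]
```

View pics/wd2.png

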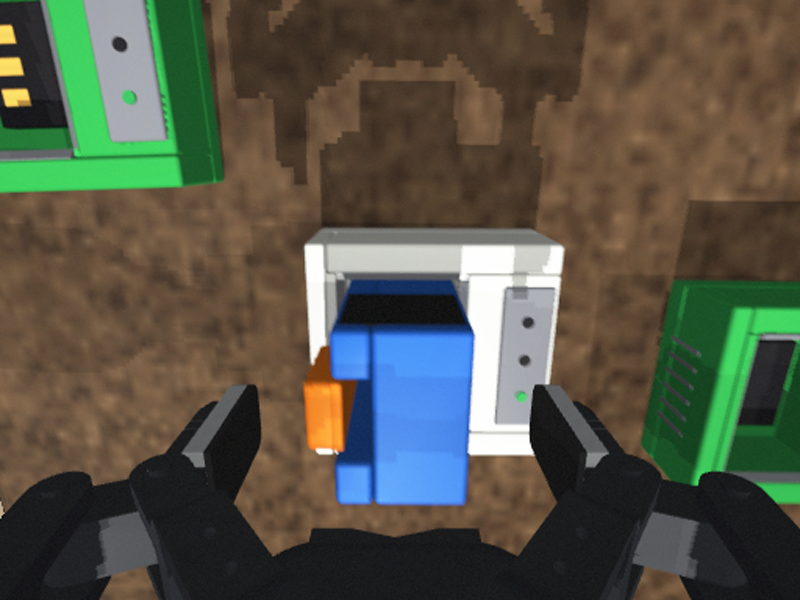

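The pack top corners are now at (331,327), (473,332), (467,502) and (337,502), and the tab's outer top edge is at (305,383)–(306,449). The fingers straddle the pack symmetrically.

```bash
python3 - <<'E'
from ms import meas
meas('wd2',[('packtop',[(331,327),(473,332),(467,502),(337,502)],.0935),('tab top outer',[(305,383),(306,449)],.0905)])
E
python3 go.py .472 -.1515 .056 0.5
```

```text
packtop [[0.452, -0.1217], [0.4924, -0.1228], [0.4939, -0.1813], [0.452, -0.1818]] mean [ 0.4726 -0.1519]
  edge 0.0405 -1.6
  edge 0.0585 -88.5
  edge 0.0419 -179.4
  edge 0.0601 90.0
tab top outer [[0.4431, -0.1409], [0.4423, -0.1641]] mean [ 0.4427 -0.1525]
  edge 0.0232 -92.0
  edge 0.0232 88.0
t 2.72 p [ 0.473  -0.1527  0.0755] yaw 0.5 F [ 0.7 -1.   0.4] w 0.0851 0.0
shift [ 0.0048 -0.0039  0.0781] turn [0.0007 0.0001 0.    ]
```

```bash
python3 -m jog '[{"dx":0.002,"dy":-0.004,"dz":0.078,"ax":0,"ay":0,"az":0.004,"grip":0.6},{"dx":0.002,"dy":-0.004,"dz":0.078,"ax":0,"ay":0,"az":0.004,"grip":0.5},{"dx":0.002,"dy":-0.004,"dz":0.078,"ax":0,"ay":0,"az":0.004,"grip":0.5},{"dx":0.002,"dy":-0.004,"dz":0.078,"ax":0,"ay":0,"az":0.004,"grip":0.5},{"dx":0.002,"dy":-0.004,"dz":0.078,"ax":0,"ay":0,"az":0.004,"grip":0.5}]' 20 >/dev/null; python3 go.py .472 -.152 .056 0
```

```text
t 3.13 p [ 0.4722 -0.1537  0.0567] yaw 0.02 F [-0.  -0.5 -0.2] w 0.0639 0.0
shift [ 0.0069 -0.0006  0.0026] turn [0.0019 0.0008 0.0002]
```

```bash
python3 -m jog '[{"dx":0.006,"dy":0,"dz":0.003,"ax":0,"ay":0,"az":0,"grip":0.42},{"dx":0.006,"dy":0,"dz":0.003,"ax":0,"ay":0,"az":0,"grip":0.36},{"dx":0.006,"dy":0,"dz":0.003,"ax":0,"ay":0,"az":0,"grip":0.3},{"dx":0.006,"dy":0,"dz":0.003,"ax":0,"ay":0,"az":0,"grip":0.25},{"dx":0.006,"dy":0,"dz":0.003,"ax":0,"ay":0,"az":0,"grip":0.25}]' 20 >/dev/null; python3 go.py .472 -.152 .056 0
```

```text
t 3.55 p [ 0.47   -0.1516  0.0541] yaw 0.01 F [-2.2  0.2  1.4] w 0.0535 1.3
shift [-0.0016  0.008  -0.0075] turn [-0.0011 -0.0003  0.0002]
```

```bash
python3 -m jog '[{"dx":0,"dy":0,"dz":0,"ax":0,"ay":0,"az":0,"grip":0.22},{"dx":0,"dy":0,"dz":0,"ax":0,"ay":0,"az":0,"grip":0.18},{"dx":0,"dy":0,"dz":0,"ax":0,"ay":0,"az":0,"grip":0.18}]' 20 >/dev/null; python3 go.py .472 -.152 .056 0;python3 -m jog '[{"dx":0,"dy":0,"dz":0,"ax":0,"ay":0,"az":0,"grip":0.15},{"dx":0,"dy":0,"dz":0,"ax":0,"ay":0,"az":0,"grip":0.12},{"dx":0,"dy":0,"dz":0,"ax":0,"ay":0,"az":0,"grip":0.12}]' 20 >/dev/null; python3 go.py .472 -.152 .056 0
```

```text
t 3.8 p [ 0.4697 -0.1515  0.054 ] yaw 0.01 F [-4.8  0.6  3.7] w 0.0505 2.9
shift [-0.002   0.0091 -0.0078] turn [-0.0015 -0.0005  0.0002]
t 4.05 p [ 0.4712 -0.1516  0.0545] yaw -0.01 F [-4.   0.5  5.9] w 0.048 6.9
shift [-0.0014  0.0034 -0.0061] turn [ 0.0003 -0.0002 -0.0001]
```

```bash
python3 -m jog '[{"dx":0,"dy":0,"dz":0,"ax":0,"ay":0,"az":0,"grip":0.09},{"dx":0,"dy":0,"dz":0,"ax":0,"ay":0,"az":0,"grip":0.06},{"dx":0,"dy":0,"dz":0,"ax":0,"ay":0,"az":0,"grip":0.06}]' 20 >/dev/null; python3 go.py .472 -.152 .056 0;python3 -m jog '[{"dx":0,"dy":0,"dz":0,"ax":0,"ay":0,"az":0,"grip":0.03},{"dx":0,"dy":0,"dz":0,"ax":0,"ay":0,"az":0,"grip":0.0},{"dx":0,"dy":0,"dz":0,"ax":0,"ay":0,"az":0,"grip":0.0}]' 20 >/dev/null; python3 go.py .472 -.152 .056 0
```

```text
t 4.3 p [ 0.4722 -0.1517  0.0547] yaw -0.03 F [-1.3  0.8  4.9] w 0.0453 11.8
shift [-0.0012 -0.0006 -0.005 ] turn [ 0.0016 -0.0001 -0.0004]
t 4.55 p [ 0.4732 -0.1517  0.055 ] yaw -0.06 F [-0.7  2.   5.3] w 0.0428 16.6
shift [-0.001  -0.0046 -0.004 ] turn [ 0.003  -0.     -0.0007]
```

```bash
python3 -m jog '[{"dx":0,"dy":0,"dz":0,"ax":0,"ay":0,"az":0,"grip":-0.05},{"dx":0,"dy":0,"dz":0,"ax":0,"ay":0,"az":0,"grip":-0.1},{"dx":0,"dy":0,"dz":0,"ax":0,"ay":0,"az":0,"grip":-0.1},{"dx":0,"dy":0,"dz":-0.004,"ax":0,"ay":0,"az":0,"grip":-0.1},{"dx":0,"dy":0,"dz":-0.008,"ax":0,"ay":0,"az":0,"grip":-0.1}]' 21 >/dev/null; python3 go.py .472 -.152 .056 0;python3 -m jog '[{"dx":0,"dy":0,"dz":-0.006,"ax":0,"ay":0,"az":0,"grip":-0.1},{"dx":0,"dy":0,"dz":-0.012,"ax":0,"ay":0,"az":0,"grip":-0.1},{"dx":0,"dy":0,"dz":-0.018,"ax":0,"ay":0,"az":0,"grip":-0.1},{"dx":0,"dy":0,"dz":-0.018,"ax":0,"ay":0,"az":0,"grip":-0.1}]' 21 >/dev/null; python3 go.py .472 -.152 .056 0
```

```text
t 4.97 p [ 0.4733 -0.1518  0.057 ] yaw -0.06 F [2.  2.8 3.9] w 0.0421 23.2
shift [-0.0007 -0.0053  0.0039] turn [ 0.0031  0.0001 -0.0007]
t 5.3 p [ 0.4716 -0.1524  0.0609] yaw 0.02 F [ 1.3 -1.2  1.1] w 0.042 22.5
shift [0.0014 0.0016 0.0197] turn [0.0009 0.0007 0.0003]
```

```bash
python3 -m jog '[{"dx":0,"dy":0,"dz":-0.02,"ax":0,"ay":0,"az":0,"grip":-0.1},{"dx":0,"dy":0,"dz":-0.04,"ax":0,"ay":0,"az":0,"grip":-0.1},{"dx":0,"dy":0,"dz":-0.06,"ax":0,"ay":0,"az":0,"grip":-0.1},{"dx":0,"dy":0,"dz":-0.08,"ax":0,"ay":0,"az":0,"grip":-0.1},{"dx":0,"dy":0,"dz":-0.1,"ax":0,"ay":0,"az":0,"grip":-0.1}]' 20 >/dev/null; python3 go.py .472 -.152 .056 0;python3 -m jog '[{"dx":0,"dy":0,"dz":-0.06,"ax":0,"ay":0,"az":0,"grip":-0.1},{"dx":0,"dy":0,"dz":-0.12,"ax":0,"ay":0,"az":0,"grip":-0.1},{"dx":0,"dy":0,"dz":-0.18,"ax":0,"ay":0,"az":0,"grip":-0.1},{"dx":0,"dy":0,"dz":-0.24,"ax":0,"ay":0,"az":0,"grip":-0.1},{"dx":0,"dy":0,"dz":-0.24,"ax":0,"ay":0,"az":0,"grip":-0.1}]' 20 >/dev/null; python3 go.py .4636 .1204 .17 -13.4
```

```text
t 5.72 p [ 0.4703 -0.1517  0.0861] yaw 0.01 F [ 0.  -0.2 -2.2] w 0.042 21.6
shift [-0.0013  0.0071  0.1204] turn [-0.0009 -0.0002  0.0001]
t 6.13 p [ 0.4713 -0.1523  0.1484] yaw 0.01 F [ 1.2 -0.1 -2.8] w 0.0418 21.6
shift [ 1.0907 -0.0303 -0.0887] turn [0.0017 0.001  0.149 ]
```

```bash
python3 -m jog '[{"dx":0.14,"dy":-0.006,"dz":-0.01,"ax":0,"ay":0,"az":0.03,"grip":-0.1},{"dx":0.29,"dy":-0.012,"dz":-0.02,"ax":0,"ay":0,"az":0.07,"grip":-0.1},{"dx":0.44,"dy":-0.018,"dz":-0.02,"ax":0,"ay":0,"az":0.1,"grip":-0.1},{"dx":0.59,"dy":-0.024,"dz":-0.02,"ax":0,"ay":0,"az":0.13,"grip":-0.1},{"dx":0.74,"dy":-0.03,"dz":-0.02,"ax":0,"ay":0,"az":0.149,"grip":-0.1}]' 20 >/dev/null; python3 -m jog '[{"dx":0,"dy":0,"dz":0,"ax":0,"ay":0,"az":0,"grip":-0.1},{"dx":0,"dy":0,"dz":0,"ax":0,"ay":0,"az":0,"grip":-0.1},{"dx":0,"dy":0,"dz":0,"ax":0,"ay":0,"az":0,"grip":-0.1},{"dx":0,"dy":0,"dz":0,"ax":0,"ay":0,"az":0,"grip":-0.1},{"dx":0,"dy":0,"dz":0,"ax":0,"ay":0,"az":0,"grip":-0.1}]' 20 >/dev/null; python3 snap.py ws2; python3 go.py .4636 .1204 .15 -13.4
```

```text
[0.4633 0.032  0.1504] 0.0053
t 7.02 p [0.4633 0.032  0.1505] yaw -13.52 F [-0.3  0.7 -1.9] w 0.0421 21.6
shift [ 0.344  -0.0817  0.002 ] turn [-0.0003  0.0002 -0.0013]
```

View pics/ws2.png

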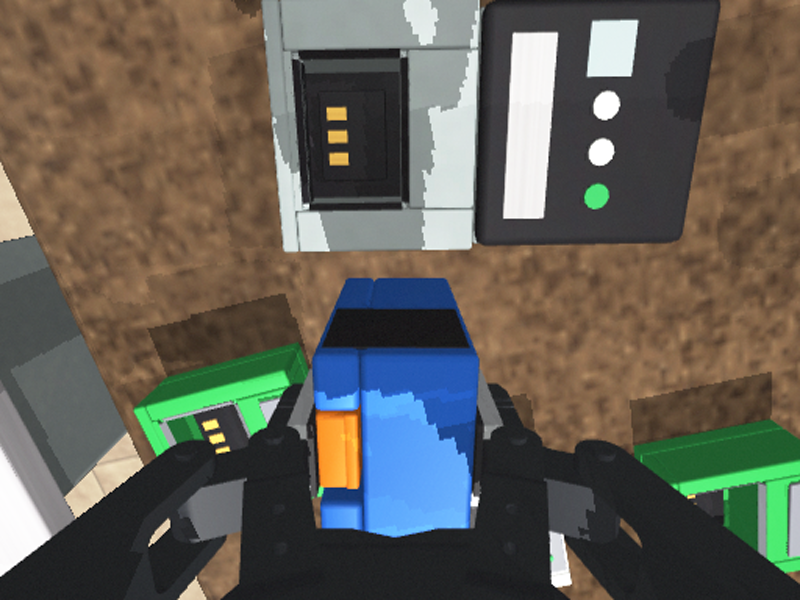

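The empty sealer well is at the top of the image, with mouth corners (294,51), (409,50), (408,209) and (302,210). The pack hangs straight in the fingers with its tab on the left, towards the sealer's front. Its far top edge runs from (315,351) to (477,350).

```bash
python3 - <<'E'
from ms import *
meas('ws2',[('mouth',[(294,51),(409,50),(408,209),(302,210)],.066),('front edge',[(266,0),(285,250)],.066),('packtop',[(315,351),(477,350)],.1505+.038)])
s,w=pickle.load(open('ws2.pkl','rb'));M=rot(s['ee_rot']).as_matrix()
P=onz(w,(np.array([(315,351),(477,350)])+.5)*.64-.5,.1885,s);print((P-s['position'])@M)
E
```

```text
mouth [[0.4475, 0.1598], [0.4968, 0.1484], [0.4808, 0.0813], [0.4308, 0.0929]] mean [0.464  0.1206]
  edge 0.0506 -13.1
  edge 0.0689 -103.4
  edge 0.0513 167.0
  edge 0.069 76.0
front edge [[0.4417, 0.1813], [0.4169, 0.0761]] mean [0.4293 0.1287]
  edge 0.1081 -103.3
  edge 0.1081 76.7
packtop [[0.4505, 0.0664], [0.4892, 0.0573]] mean [0.4698 0.0619]
  edge 0.0398 -13.1
  edge 0.0398 166.9
[[ 0.03044369 -0.02047988 -0.0380514 ]
 [ 0.0306965   0.01929635 -0.03807991]]
```

```bash
python3 -m jog '[{"dx":0.1,"dy":-0.02,"dz":0,"ax":0,"ay":0,"az":-0.002,"grip":-0.1},{"dx":0.2,"dy":-0.04,"dz":0,"ax":0,"ay":0,"az":-0.002,"grip":-0.1},{"dx":0.3,"dy":-0.06,"dz":0,"ax":0,"ay":0,"az":-0.002,"grip":-0.1},{"dx":0.342,"dy":-0.078,"dz":0,"ax":0,"ay":0,"az":-0.002,"grip":-0.1},{"dx":0.342,"dy":-0.078,"dz":0,"ax":0,"ay":0,"az":-0.002,"grip":-0.1}]' 20 >/dev/null; python3 -m jog '[{"dx":0,"dy":0,"dz":0.04,"ax":0,"ay":0,"az":0,"grip":-0.1},{"dx":0,"dy":0,"dz":0.08,"ax":0,"ay":0,"az":0,"grip":-0.1},{"dx":0,"dy":0,"dz":0.1,"ax":0,"ay":0,"az":0,"grip":-0.1},{"dx":0,"dy":0,"dz":0.1,"ax":0,"ay":0,"az":0,"grip":-0.1},{"dx":0,"dy":0,"dz":0.1,"ax":0,"ay":0,"az":0,"grip":-0.1}]' 20 >/dev/null; python3 go.py .4644 .12 .1 -13.3;
```

```text
t 7.85 p [0.4642 0.12   0.1256] yaw -13.29 F [ 0.3 -1.6 -1.2] w 0.0419 21.6
shift [0.0002 0.0008 0.1025] turn [-0.0003  0.0003  0.0002]
```

```bash
python3 -m jog '[{"dx":0,"dy":0,"dz":0.02,"ax":0,"ay":0,"az":0,"grip":-0.1},{"dx":0,"dy":0,"dz":0.04,"ax":0,"ay":0,"az":0,"grip":-0.1},{"dx":0,"dy":0,"dz":0.06,"ax":0,"ay":0,"az":0,"grip":-0.1},{"dx":0,"dy":0,"dz":0.075,"ax":0,"ay":0,"az":0,"grip":-0.1},{"dx":0,"dy":0,"dz":0.08,"ax":0,"ay":0,"az":0,"grip":-0.1}]' 20 >/dev/null;  python3 go.py .4644 .12 .1 -13.3; python3 -m jog '[{"dx":0,"dy":0,"dz":0.01,"ax":0,"ay":0,"az":0,"grip":-0.1},{"dx":0,"dy":0,"dz":0.02,"ax":0,"ay":0,"az":0,"grip":-0.1},{"dx":0,"dy":0,"dz":0.02,"ax":0,"ay":0,"az":0,"grip":-0.1}]' 20 >/dev/null;  python3 go.py .4644 .12 .1 -13.3
```

```text
t 8.27 p [0.4637 0.1208 0.1049] yaw -13.22 F [ 0.7  0.  -1.6] w 0.0418 21.6
shift [-0.0026  0.0037  0.0196] turn [-0.0009  0.0003  0.0009]
t 8.52 p [0.464  0.1209 0.1003] yaw -13.22 F [-0.2 -1.  -2.1] w 0.042 21.6
shift [-0.0032  0.0024  0.0012] turn [-0.0004  0.0001  0.0009]
```

```bash
python3 -m jog '[{"dx":0,"dy":0,"dz":0.012,"ax":0,"ay":0,"az":0,"grip":-0.1},{"dx":0,"dy":0,"dz":0.024,"ax":0,"ay":0,"az":0,"grip":-0.1},{"dx":0,"dy":0,"dz":0.036,"ax":0,"ay":0,"az":0,"grip":-0.1},{"dx":0,"dy":0,"dz":0.048,"ax":0,"ay":0,"az":0,"grip":-0.1},{"dx":0,"dy":0,"dz":0.052,"ax":0,"ay":0,"az":0,"grip":-0.1}]' 20 >/dev/null;  python3 go.py .4644 .12 .083 -13.3; python3 -m jog '[{"dx":0,"dy":0,"dz":0.004,"ax":0,"ay":0,"az":0,"grip":-0.1},{"dx":0,"dy":0,"dz":0.008,"ax":0,"ay":0,"az":0,"grip":-0.1},{"dx":0,"dy":0,"dz":0.012,"ax":0,"ay":0,"az":0,"grip":-0.1},{"dx":0,"dy":0,"dz":0.012,"ax":0,"ay":0,"az":0,"grip":-0.1}]' 20 >/dev/null;  python3 go.py .4644 .12 .08 -13.3
```

```text
t 8.93 p [0.4639 0.1209 0.0872] yaw -13.23 F [-0.8  0.7 -1.9] w 0.0422 21.6
shift [-0.003   0.0027  0.0167] turn [-0.0005  0.0001  0.0008]
t 9.27 p [0.4642 0.1209 0.0846] yaw -13.23 F [-0.4 -0.1 -1.2] w 0.0419 21.6
shift [-0.0032  0.0016  0.0185] turn [-0.0001 -0.      0.0008]
```

Free so far. From here I go down in 2 mm steps and read the force after each.

```bash
for i in 1 2 3; do python3 -m jog '[{"dx":0,"dy":0,"dz":0.004,"ax":0,"ay":0,"az":0,"grip":-0.1},{"dx":0,"dy":0,"dz":0.008,"ax":0,"ay":0,"az":0,"grip":-0.1},{"dx":0,"dy":0,"dz":0.008,"ax":0,"ay":0,"az":0,"grip":-0.1},{"dx":0,"dy":0,"dz":0.008,"ax":0,"ay":0,"az":0,"grip":-0.1}]' 20 >/dev/null;  python3 go.py .4644 .12 .07 -13.3; done
```

```text
t 9.6 p [0.4642 0.1209 0.0827] yaw -13.23 F [-0.5 -0.3 -1.2] w 0.0423 21.6
shift [-0.0033  0.0016  0.0508] turn [-0.0001 -0.      0.0008]
t 9.93 p [0.4643 0.1209 0.0807] yaw -13.23 F [-0.4  0.3 -1.8] w 0.0421 21.7
shift [-0.0035  0.0013  0.0428] turn [ 0.     -0.0001  0.0008]
t 10.27 p [0.4643 0.1209 0.079 ] yaw -13.23 F [-0.8 -0.2  3.7] w 0.0418 22.9
shift [-0.0036  0.0011  0.036 ] turn [ 0.0002 -0.0001  0.0008]
```

```bash
for i in 1 2 3; do python3 -m jog '[{"dx":0,"dy":0,"dz":0.002,"ax":0,"ay":0,"az":0,"grip":-0.1},{"dx":0,"dy":0,"dz":0.004,"ax":0,"ay":0,"az":0,"grip":-0.1},{"dx":0,"dy":0,"dz":0.004,"ax":0,"ay":0,"az":0,"grip":-0.1},{"dx":0,"dy":0,"dz":0.004,"ax":0,"ay":0,"az":0,"grip":-0.1}]' 20 >/dev/null;  python3 go.py .4644 .12 .07 -13.3|head -1; done
```

```text
t 10.6 p [0.4643 0.1209 0.0778] yaw -13.22 F [-0.1  0.7  3.7] w 0.0419 23.1
t 10.93 p [0.4643 0.1209 0.0768] yaw -13.22 F [-1.1 -0.   3.8] w 0.0421 23.3
t 11.27 p [0.4643 0.1209 0.0758] yaw -13.23 F [-0.6 -0.4  5.1] w 0.0417 23.5
```

```bash
for i in 1 2 3; do python3 -m jog '[{"dx":0,"dy":0,"dz":0.001,"ax":0,"ay":0,"az":0,"grip":-0.1},{"dx":0,"dy":0,"dz":0.002,"ax":0,"ay":0,"az":0,"grip":-0.1},{"dx":0,"dy":0,"dz":0.002,"ax":0,"ay":0,"az":0,"grip":-0.1},{"dx":0,"dy":0,"dz":0.002,"ax":0,"ay":0,"az":0,"grip":-0.1}]' 20 >/dev/null;  python3 go.py .4644 .12 .07 -13.3|head -1; done
```

```text
t 11.6 p [0.4644 0.1209 0.0753] yaw -13.23 F [-1.2 -0.2  4.6] w 0.0422 23.5
t 11.93 p [0.4643 0.1209 0.0748] yaw -13.23 F [-0.3 -1.   5.8] w 0.0418 23.6
t 12.27 p [0.4643 0.1209 0.0743] yaw -13.23 F [-0.6 -1.   5.8] w 0.0416 23.7
```

```bash
for i in 1 2; do python3 -m jog '[{"dx":0,"dy":0,"dz":0.001,"ax":0,"ay":0,"az":0,"grip":-0.1},{"dx":0,"dy":0,"dz":0.002,"ax":0,"ay":0,"az":0,"grip":-0.1},{"dx":0,"dy":0,"dz":0.002,"ax":0,"ay":0,"az":0,"grip":-0.1},{"dx":0,"dy":0,"dz":0.002,"ax":0,"ay":0,"az":0,"grip":-0.1}]' 20 >/dev/null;  python3 go.py .4644 .12 .07 -13.3|head -1; done
```

```text
t 12.6 p [0.4644 0.1209 0.0739] yaw -13.23 F [-1.4 -0.7  5.7] w 0.0419 23.8
t 12.93 p [0.4644 0.1209 0.0736] yaw -13.22 F [-0.5 -0.4  7.6] w 0.0418 24.1
```

```bash
python3 -m jog '[{"dx":0,"dy":0,"dz":0,"ax":0,"ay":0,"az":0,"grip":0.02},{"dx":0,"dy":0,"dz":0.0008,"ax":0,"ay":0,"az":0,"grip":0.05},{"dx":0,"dy":0,"dz":0.0016,"ax":0,"ay":0,"az":0,"grip":0.08},{"dx":0,"dy":0,"dz":0.0024,"ax":0,"ay":0,"az":0,"grip":0.11},{"dx":0,"dy":0,"dz":0.003,"ax":0,"ay":0,"az":0,"grip":0.14}]' 20 >/dev/null;  python3 go.py .4644 .12 .07 -13.3|head -1; python3 -m jog '[{"dx":0,"dy":0,"dz":0.0006,"ax":0,"ay":0,"az":0,"grip":0.18},{"dx":0,"dy":0,"dz":0.001,"ax":0,"ay":0,"az":0,"grip":0.22},{"dx":0,"dy":0,"dz":0.001,"ax":0,"ay":0,"az":0,"grip":0.26},{"dx":0,"dy":0,"dz":0,"ax":0,"ay":0,"az":0,"grip":0.35},{"dx":0,"dy":0,"dz":-0.004,"ax":0,"ay":0,"az":0,"grip":0.5}]' 20 >/dev/null;  python3 go.py .4644 .12 .07 -13.3|head -1
```

```text
t 13.35 p [0.4623 0.1213 0.0723] yaw -13.24 F [-5.   0.7  6.8] w 0.0485 5.1
t 13.77 p [0.4654 0.1208 0.0734] yaw -13.23 F [-0.5  0.1  0.8] w 0.0638 0.0
```

```bash
python3 -m jog '[{"dx":0,"dy":0,"dz":0,"ax":0,"ay":0,"az":0,"grip":1},{"dx":0,"dy":0,"dz":-0.05,"ax":0,"ay":0,"az":0,"grip":1},{"dx":0,"dy":0,"dz":-0.15,"ax":0,"ay":0,"az":0,"grip":1},{"dx":0,"dy":0,"dz":-0.3,"ax":0,"ay":0,"az":0,"grip":1},{"dx":0,"dy":0,"dz":-0.42,"ax":0,"ay":0,"az":0,"grip":1}]' 20 >/dev/null;python3 -m jog '[{"dx":0,"dy":0,"dz":0,"ax":0,"ay":0,"az":0,"grip":1},{"dx":0,"dy":0,"dz":0,"ax":0,"ay":0,"az":0,"grip":1},{"dx":0,"dy":0,"dz":0,"ax":0,"ay":0,"az":0,"grip":1},{"dx":0,"dy":0,"dz":0,"ax":0,"ay":0,"az":0,"grip":1}]' 20 >/dev/null; python3 snap.py wf;python3 go.py .4644 .12 .07 -13.3|head -1
```

```text
[0.4635 0.1207 0.1773] 0.0083
t 14.57 p [0.4634 0.1207 0.1771] yaw -13.23 F [0.3 0.1 0.6] w 0.0855 0.0
```

View pics/wf.png

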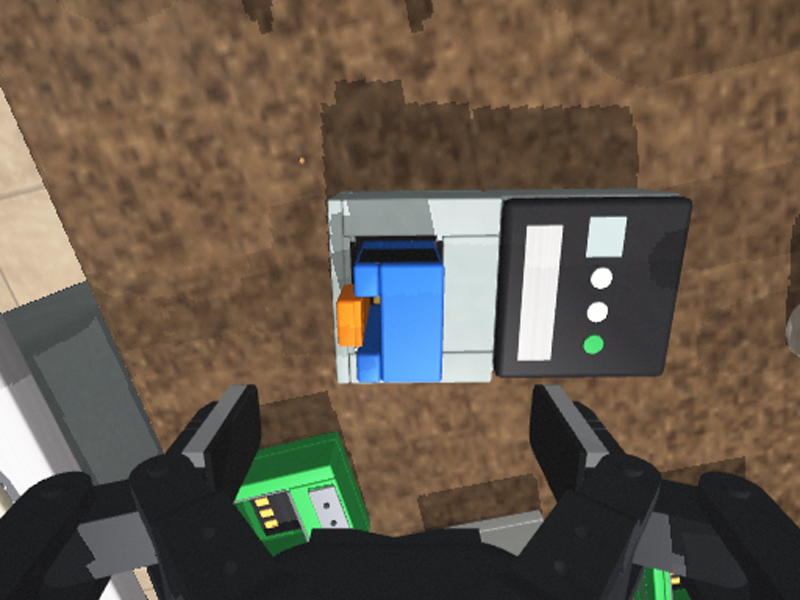

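The pack sits upright in the sealer's well. Its top corners are (356,264), (443,263), (442,382) and (358,382), and the orange tab stands out at x≈338. I work out its height and how far the tab is out.

```bash
python3 - <<'E'
from ms import *
s,w=pickle.load(open('wf.pkl','rb'))
a=R.from_euler('z',-13.3,degrees=True).as_matrix()
for z in(.108,.1135,.119):
    P=onz(w,(np.array([(356,264),(443,263),(442,382),(358,382),(338,300),(338,345)])+.5)*.64-.5,z,s)
    print(z,((P-[.464,.1206,0])@a)[:,:2].round(4).tolist())
s,w=pickle.load(open('wd.pkl','rb'))
print('check dock: length at true z',[np.linalg.norm(np.diff(onz(w,(np.array(L)+.5)*.64-.5,.0935,s),axis=0)).round(4) for L in([(429,246),(430,352)],)])
E
```

```text
0.108 [[-0.0196, 0.0283], [0.0211, 0.0288], [0.0226, -0.0328], [-0.0201, -0.0328], [-0.0287, 0.0107], [-0.0295, -0.0126]]
0.1135 [[-0.0191, 0.0295], [0.0205, 0.03], [0.0219, -0.03], [-0.0196, -0.03], [-0.0279, 0.0123], [-0.0288, -0.0103]]
0.119 [[-0.0187, 0.0308], [0.0199, 0.0313], [0.0213, -0.0272], [-0.0191, -0.0272], [-0.0272, 0.014], [-0.028, -0.008]]
check dock: length at true z [np.float64(0.0598)]
```

A top height of 113.5 mm fits best: the top edge comes out 60 mm long and centred on the well. That is the latched height, since an unlatched pack would stand at about 119 mm. The tab is about 28.5 mm in front of the middle, so it has sprung out. Handing in.

```bash
python3 -c "
from rig import manip
print(manip.sign_off())"
```

```text
the job is handed in; nothing more can be done
None
```

I moved the pack from the dock to the sealer, pushed it down to the floor of the well and let go; my last measurements show it latched with its tab out, and I handed the job in at about 15 s (the hand-in returned no verdict).

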